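Tighten the print press

TASK

Close the small plywood print press on the bench: turn its bolt at the hinge end clockwise until it is fully home against its stop, and only then turn the bolt at the handle end clockwise until it too is fully home. Leave the round screw in the middle of the press as it is.

Things in the scene. Friction and masses are not known exactly. Their poses are not given: they have to be found in the camera images.
- press: two plywood boards, 270 x 140 mm, together 42 mm high, screwed to the bench at any angle; origin: middle of the underside. Two fat steel hinge barrels on the -x short end, a low steel bow handle standing out 35 mm on the +x short end. The bolts stand on its long midline at x -95 and +95 mm; a pebble and an eraser under 15 mm high lie beside the middle screw.
- hinge_bolt_grip (a point): where to grip the hinge end's bolt: on its upright axis, mid-bar, 30 mm above the press's top face (72 mm above the table). The grip is a dark steel bar on edge, 50 mm long, 14 mm thick, 30 mm tall, on a 13 mm stem, its underside 14 mm and its top 44 mm above the press. The point turns with the bolt: x along the bar's 50 mm length, z up. Take it across the 14 mm, from above; one grasp is enough.
- hinge_bolt (a joint): turn of the bolt at the hinge end, rad: grows as it turns clockwise seen from above; loose at 0 to 0.35 at the start, hard stop (fully home) at 1.40. At 0 the bar lies along the length of the press, at home nearly across it. It stays where it is left; turning takes about 0.1 N m.
- handle_bolt_grip (a point): the same for the handle end's bolt, which is like the other: on its upright axis, mid-bar, 30 mm above the press's top face (72 mm above the table). The grip is a dark steel bar on edge, 50 mm long, 14 mm thick, 30 mm tall, on a 13 mm stem, its underside 14 mm and its top 44 mm above the press. The point turns with the bolt: x along the bar's 50 mm length, z up.
- handle_bolt (a joint): turn of the bolt at the handle end, rad: same sense and range as the other: clockwise from above grows, 0 to 0.35 at the start, hard stop at 1.40, about 0.1 N m.
- centre_screw (a joint): turn of the round knurled steel screw in the middle of the press, midway between the two bolts, 34 mm across and 24 mm high; it starts at 0 and is to be left there.

How it is judged:
By the outcome, as a careful person would: the job done as asked, in the order asked, and still so for the second after the job is handed in, with the robot touching nothing.
It also fails if it takes over 48 s, if anything falls off the work surface, if the arm or the gripper's body presses on something with over 40 N, if the wrist force passes 120 N, or if a joint passes its speed limit or range.

ROBOT

A 7-joint arm with a two-finger parallel gripper is mounted at the origin on the work surface. World frame = base frame: x ahead of the robot, y to its left, z up, the work surface at z = 0. Lengths are in m, angles in rad, forces in N, time in s.
With the tool pointing down it reaches from about 0.35 to 0.9 m from the base axis. Payload 8.1 kg.
Tool frame: the origin (TCP) lies on the centre line of the jaws, within the pads' length; the fingertips stand 19 mm ahead of it and the grasp point (between the pads) is the TCP; z points along the fingers, y is the line along which they close (so a half turn about z gives the same grasp; the last joint's range is limited). The gripper opens to 85 mm and grips with 20 to 120 N. Pads are 22 mm wide; open, the fingers measure 114 mm over their backs; the gripper's body (76 mm by 85 mm) begins 54 mm behind the grasp point. The pads swing forward as they close: fully open they stand 13 mm farther back than shut.
Start: joints at [-1.302, 0.434, 0.025, 1.573, -0.012, 1.134, -0.075], TCP at [0.227, 0.582, 0.25] pointing down, gripper open.
Joint ranges: [-2.62, 2.62], [-0.44, 2.09], [-1.27, 1.32], [0.08, 2.57], [-1.32, 4.46], [0.12, 2], [-2.74, 2.74]. Speed limits (rad/s): [2.22, 2.22, 3.01, 3.01, 3.14, 3.14, 3.14].

INTERFACE

Orientations are given as a 3x3 rotation matrix whose columns are the frame's x, y, z axes.
In Python, from workcell import * gives the robot as it stands.
- The arm moves only by the tool send_rows, never from a script. Its argument "plan" is a list of rows, each an object of numbers: "ax", "ay", "az": the turn, a rotation vector about the world's x, y, z in degrees; "tx", "ty", "tz": the shift along the world's x, y, z in m; "hand": the closure, from 0 (fully open) to 1 (shut). A call has 1 to 20 rows; each row is the pose to reach, as a shift and turn from the pose commanded when the call began; what a row does not reach only later rows make up. A row lasts 1/10 s, in which the tool goes at most 50 mm and 8.59 degrees, less where a joint would pass 70% of its speed; a pose out of reach is approached as far as the arm can. A call with a gripper value outside its range is refused whole. The fingers move at their own pace and stop on an object; "newtons" is the grip in N (left out, the last holds). Time passes only in rows, so rows that repeat a pose let the fingers close. It gives the time, the measured TCP pose, the force, the opening and the grip force at its end, in the units of the state.
- observe(): the state, without advancing time (a new reading comes with each control period).
- capture(name): name is "scene" or "top" or "wrist"; returns a dict with "frame" (400x640x3 uint8, blue, green, red), "K" (3x3 intrinsics, pixels), "world_to_cam" (4x4, takes a point from world to camera coordinates). Camera axes: x right, y down, z forward; pixel columns grow to the right and rows downward; lengths in m; the calibration is good to about 2 mm. A picture is of the moment at which its call begins. There is no depth.
- job_done(): hands the job in; it is judged then, once.
The state is a dict: "time_s": time; "qpos": joint angles; "joint_velocities": joint speeds; "joint_efforts": joint torques, N m; "ee_pos": TCP position; "ee_rot": TCP orientation; "contact_force": force on the tool from outside, world axes, zero at the start; "ft_torque": the same for the moment, N m; "finger_gap": finger opening in m; "finger_force": force on a finger pad.
Only numpy, scipy, OpenCV 4.12 (cv2) and the standard library are available. Lean on these libraries where they do the work, as an engineer would, in place of code of your own. Each camera call takes 0.05 s, during which the arm holds its last target. There are 200 camera calls.

## Working session

There is one attempt and no reset: what is moved stays moved. The work goes in short steps, Python scripts to look and compute and a tool call to move; the robot and the scene stay as the last step left them, time stands still between calls to the robot, and variables do not carry over. Pictures are saved under pics/ and viewed, at most 10 in all, crops included, and the job is handed in when it is done.

Besides the shell and the picture viewer there is one more tool, called by a JSON object that holds its "name" and its "arguments", one argument or row to a line. send_rows: Moves the arm, as the interface text tells. Its arguments: {"type":"object","properties":{"plan":{"type":"array","items":{"type":"object","properties":{"ax":{"type":"number"},"ay":{"type":"number"},"az":{"type":"number"},"tx":{"type":"number"},"ty":{"type":"number"},"tz":{"type":"number"},"hand":{"type":"number"}}}},"newtons":{"type":"number"}},"required":["plan"]}

```bash
ls; mkdir -p pics
python3 - <<'E'
from workcell import *
import cv2,numpy as np
np.set_printoptions(precision=4,suppress=True)
for n in("scene","top"):
    c=capture(n); cv2.imwrite(f"pics/{n}0.png",c["frame"]); print(n,c["K"],c["world_to_cam"]); np.savez(f"{n}0.npz",**c)
s=observe();print(s["time_s"],s["ee_pos"],s["ee_rot"],s["finger_gap"])
E
```

```text
pics
scene [[436.8668   0.     311.4991]
 [  0.     436.8668 202.537 ]
 [  0.       0.       1.    ]] [[ 0.6789  0.7342 -0.0028 -0.4251]
 [ 0.475  -0.4421 -0.7609 -0.2286]
 [-0.5598  0.5152 -0.6489  1.023 ]
 [ 0.      0.      0.      1.    ]]
top [[430.4594   0.     322.533 ]
 [  0.     430.4594 198.6826]
 [  0.       0.       1.    ]] [[-0.0201 -0.9985 -0.0515  0.069 ]
 [-0.9984  0.0228 -0.052   0.5823]
 [ 0.0531  0.0504 -0.9973  0.689 ]
 [ 0.      0.      0.      1.    ]]
0.1 [0.2269 0.5819 0.2496] [[-0.9317  0.3633 -0.0004]
 [ 0.3633  0.9317 -0.0014]
 [-0.0001 -0.0014 -1.    ]] 0.08509375569246524
```

View pics/top0.png

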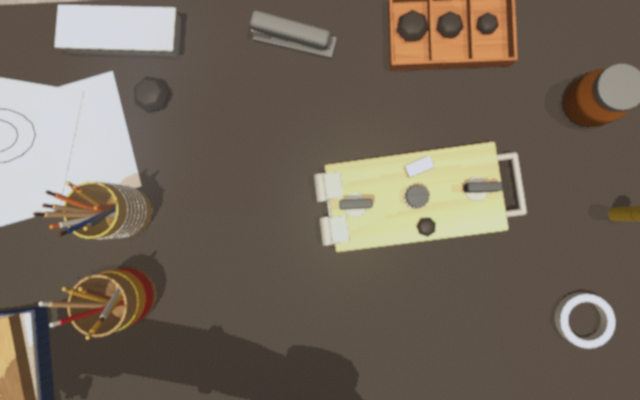

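View pics/scene0.png

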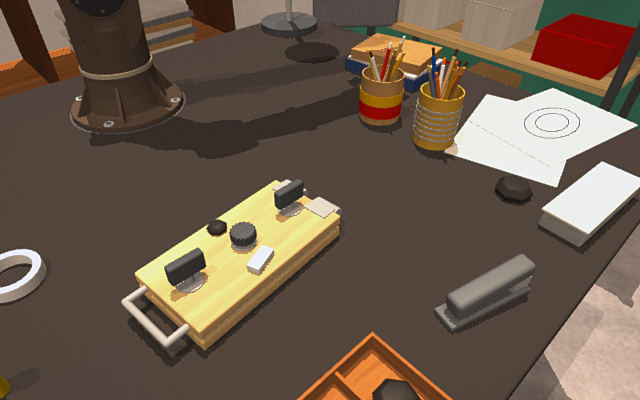

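The top view shows the press with hinges at the left, around (330,208), and the handle at the right (512,185). The hinge bolt bar is at about (355,204), the centre screw at (417,196) and the handle bolt bar at about (482,187). In the scene view the hinge bar is at (289,194), the screw at (243,235) and the handle bar at (186,266).

```bash
cat > h.py <<'E'
import numpy as np,cv2
np.set_printoptions(precision=4,suppress=True)
def cam(c):
    R=c["world_to_cam"][:3,:3];t=c["world_to_cam"][:3,3];return R,-R.T@t
def ray(c,p):
    R,C=cam(c);d=R.T@np.linalg.inv(c["K"])@np.r_[p,1];return C,d/np.linalg.norm(d)
def plane(c,p,z):
    C,d=ray(c,p);return C+d*(z-C[2])/d[2]
def tri(c1,p1,c2,p2):
    (A,a),(B,b)=ray(c1,p1),ray(c2,p2)
    s=np.linalg.lstsq(np.c_[a,-b],B-A,rcond=None)[0]
    P,Q=A+s[0]*a,B+s[1]*b;return (P+Q)/2,np.linalg.norm(P-Q)
def proj(c,P):
    q=c["K"]@(c["world_to_cam"]@np.r_[P,1])[:3];return q[:2]/q[2]
E
python3 - <<'E'
from h import *
t=dict(np.load("top0.npz"));s=dict(np.load("scene0.npz"))
f=t["frame"];hsv=cv2.cvtColor(f,cv2.COLOR_BGR2HSV)
m=cv2.inRange(hsv,(18,60,140),(40,255,255))
m=cv2.morphologyEx(m,cv2.MORPH_CLOSE,np.ones((5,5)))
cs,_=cv2.findContours(m,cv2.RETR_EXTERNAL,2);k=max(cs,key=lambda c:cv2.contourArea(c) if 250<c[:,0,1].mean()+100 and c[:,0,0].min()>300 else 0)
r=cv2.minAreaRect(k);print(r);P=np.array([plane(t,p,.042) for p in cv2.boxPoints(r)]);print(P)
print(np.linalg.norm(np.roll(P,1,0)-P,axis=1),P.mean(0))
a=cv2.resize(f[140:260,310:530],None,fx=3.6,fy=3.6,interpolation=2)[:,:800]
b=cv2.resize(s["frame"][165:300,140:340],None,fx=4,fy=4,interpolation=2)
cv2.imwrite("pics/za.png",a);cv2.imwrite("pics/zb.png",b)
E
```

```text
((415.1720886230469, 192.37281799316406), (81.53838348388672, 174.24685668945312), 82.14668273925781)
[[ 0.6376  0.0529  0.042 ]
 [ 0.6676 -0.2175  0.042 ]
 [ 0.5415 -0.2292  0.042 ]
 [ 0.5095  0.0379  0.042 ]]
[0.1289 0.272  0.1267 0.269 ] [ 0.5891 -0.089   0.042 ]
```

View pics/za.png

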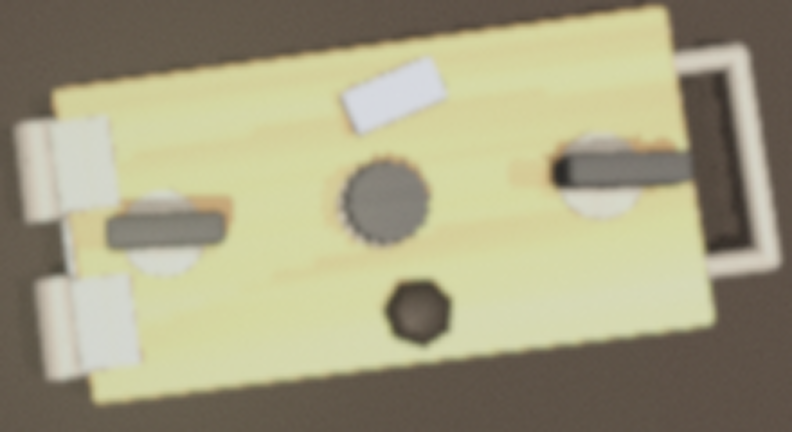

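View pics/zb.png

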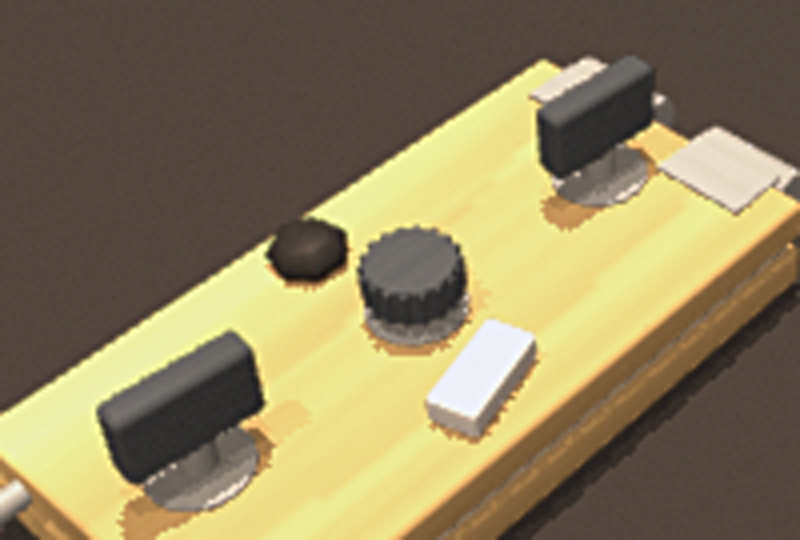

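The zooms (top ×3.6 from (310,140), scene ×4 from (140,165)) show both bars clearly. In the top zoom the top faces run from (107,231) to (226,228) at the hinge and from (570,169) to (692,167) at the handle. In the scene zoom they run (646,64)–(543,115) and (243,340)–(107,413).

Run:
```python
from h import *
t=dict(np.load("top0.npz"));s=dict(np.load("scene0.npz"))
T=lambda u,v:np.array([u/3.6+310,v/3.6+140]);S=lambda u,v:np.array([u/4+140,v/4+165])
for n,a,b in[("hinge in",(226,228),(543,115)),("hinge out",(107,231),(646,64)),("handle in",(570,169),(243,340)),("handle out",(692,167),(107,413)),("screw",(386,202),(413,258))]:
    print(n,*tri(t,T(*a),s,S(*b)),plane(t,T(*a),.086),plane(s,S(*b),.086))
B=np.array([plane(t,T(*p),.042) for p in[(52,88),(665,5),(715,325),(97,403)]])
print(B,B.mean(0),np.linalg.norm(np.roll(B,1,0)-B,axis=1))
c=B.mean(0);ux=(B[1]+B[2]-B[0]-B[3]);ux/=np.linalg.norm(ux);print(ux,np.degrees(np.arctan2(ux[1],ux[0])),"bolts",c-.095*ux,c+.095*ux)
```

```text
hinge in [ 0.5716 -0.0206  0.0852] 0.0005816599135155374 [ 0.5714 -0.0208  0.086 ] [ 0.5726 -0.021   0.086 ]
hinge out [0.572  0.0285 0.083 ] 0.0018502521093358704 [0.5713 0.0277 0.086 ] [0.5755 0.0267 0.086 ]
handle in [ 0.5925 -0.1604  0.0835] 0.0004980727910923108 [ 0.5922 -0.1599  0.086 ] [ 0.595  -0.1612  0.086 ]
handle out [ 0.5922 -0.2078  0.0855] 0.0012723536901006654 [ 0.5918 -0.2082  0.086 ] [ 0.5931 -0.2075  0.086 ]
screw [ 0.5819 -0.089   0.0651] 0.0007944273144556168 [ 0.5805 -0.0858  0.086 ] [ 0.6013 -0.0999  0.086 ]
[[ 0.6366  0.051   0.042 ]
 [ 0.6656 -0.2156  0.042 ]
 [ 0.527  -0.231   0.042 ]
 [ 0.4981  0.0342  0.042 ]] [ 0.5818 -0.0903  0.042 ] [0.1395 0.2682 0.1395 0.2667]
[ 0.1082 -0.9941  0.    ] -83.79080272994622 bolts [0.5716 0.0041 0.042 ] [ 0.5921 -0.1848  0.042 ]
```

{"name": "send_rows", "arguments": {
  "plan": [
    {"tz": 0.05, "hand": 0},
    {"tz": 0.1, "hand": 0},
    {"tz": 0.15, "hand": 0},
    {"tz": 0.15, "tx": 0.025, "ty": -0.04, "az": -5, "hand": 0},
    {"tz": 0.15, "tx": 0.05, "ty": -0.08, "az": -10, "hand": 0},
    {"tz": 0.15, "tx": 0.075, "ty": -0.12, "az": -15, "hand": 0},
    {"tz": 0.15, "tx": 0.1, "ty": -0.16, "az": -20, "hand": 0},
    {"tz": 0.15, "tx": 0.125, "ty": -0.2, "az": -25, "hand": 0},
    {"tz": 0.15, "tx": 0.15, "ty": -0.24, "az": -30, "hand": 0},
    {"tz": 0.15, "tx": 0.175, "ty": -0.28, "az": -35, "hand": 0},
    {"tz": 0.15, "tx": 0.2, "ty": -0.32, "az": -40, "hand": 0},
    {"tz": 0.15, "tx": 0.225, "ty": -0.36, "az": -45, "hand": 0},
    {"tz": 0.15, "tx": 0.25, "ty": -0.4, "az": -50, "hand": 0},
    {"tz": 0.14, "tx": 0.275, "ty": -0.44, "az": -55, "hand": 0},
    {"tz": 0.11, "tx": 0.295, "ty": -0.48, "az": -60, "hand": 0},
    {"tz": 0.08, "tx": 0.315, "ty": -0.52, "az": -64, "hand": 0},
    {"tz": 0.04, "tx": 0.335, "ty": -0.555, "az": -69, "hand": 0},
    {"tz": 0, "tx": 0.345, "ty": -0.578, "az": -69, "hand": 0},
    {"tz": -0.02, "tx": 0.345, "ty": -0.578, "az": -69, "hand": 0},
    {"tz": -0.02, "tx": 0.345, "ty": -0.578, "az": -69, "hand": 0}
  ]
}}

```text
invalid input
```

Run:
```python
from workcell import *
from h import *
c=capture("wrist");s=observe();print(s["time_s"],s["ee_pos"],s["ee_rot"],s["qpos"])
f=c["frame"].copy()
for P in[(.572,.004,.086),(.5714,-.0208,.086),(.572,.028,.086),(.592,-.1845,.086)]:
    p=proj(c,np.array(P));print(p);cv2.circle(f,tuple(int(round(v)) for v in p),3,(0,0,255),1)
cv2.imwrite("pics/w1.png",f)
```

```text
0.15 [0.227  0.582  0.2497] [[-0.9316  0.3634 -0.0003]
 [ 0.3634  0.9316 -0.0012]
 [-0.0001 -0.0012 -1.    ]] [-1.3016  0.4351  0.025   1.5739 -0.0116  1.134  -0.0751]
[ 12.797  561.4605]
[ -2.527  565.4015]
[ 27.5328 557.3464]
[-87.876  600.2767]
```

View pics/w1.png

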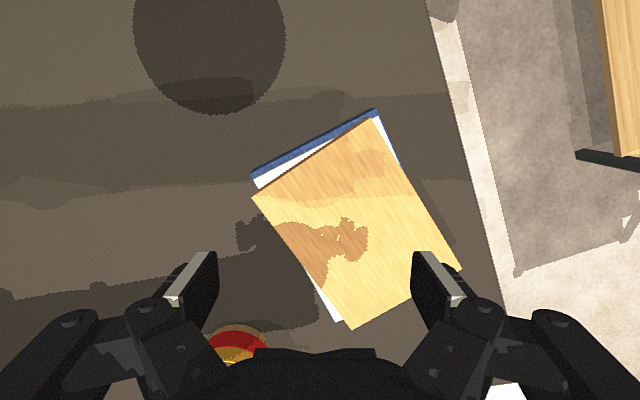

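The move was refused, so the wrist camera still sees the start position, with the books at (350,220) and no press in view. I'll retry with complete rows.

{"name": "send_rows", "arguments": {
  "plan": [
    {"ax": 0, "ay": 0, "az": 0, "tx": 0, "ty": 0, "tz": 0.05, "hand": 0},
    {"ax": 0, "ay": 0, "az": 0, "tx": 0, "ty": 0, "tz": 0.1, "hand": 0},
    {"ax": 0, "ay": 0, "az": 0, "tx": 0, "ty": 0, "tz": 0.15, "hand": 0}
  ],
  "newtons": 60
}}

```text
time_s: 0.45
ee_pos: [0.2269, 0.5818, 0.4017]
ee_rot: [[-0.932, 0.363, -0.0], [0.363, 0.932, -0.001], [-0.0, -0.001, -1.0]]
contact_force: [1.4, 1.5, 0.2]
finger_gap: 0.0854
finger_force: 0.0
```

{"name": "send_rows", "arguments": {
  "plan": [
    {"ax": 0, "ay": 0, "az": -5, "tx": 0.025, "ty": -0.04, "tz": 0, "hand": 0},
    {"ax": 0, "ay": 0, "az": -10, "tx": 0.05, "ty": -0.08, "tz": 0, "hand": 0},
    {"ax": 0, "ay": 0, "az": -15, "tx": 0.075, "ty": -0.12, "tz": 0, "hand": 0},
    {"ax": 0, "ay": 0, "az": -20, "tx": 0.1, "ty": -0.16, "tz": 0, "hand": 0},
    {"ax": 0, "ay": 0, "az": -25, "tx": 0.125, "ty": -0.2, "tz": 0, "hand": 0},
    {"ax": 0, "ay": 0, "az": -30, "tx": 0.15, "ty": -0.24, "tz": 0, "hand": 0},
    {"ax": 0, "ay": 0, "az": -35, "tx": 0.175, "ty": -0.28, "tz": 0, "hand": 0},
    {"ax": 0, "ay": 0, "az": -40, "tx": 0.2, "ty": -0.32, "tz": 0, "hand": 0},
    {"ax": 0, "ay": 0, "az": -45, "tx": 0.225, "ty": -0.36, "tz": 0, "hand": 0},
    {"ax": 0, "ay": 0, "az": -50, "tx": 0.25, "ty": -0.4, "tz": 0, "hand": 0},
    {"ax": 0, "ay": 0, "az": -55, "tx": 0.275, "ty": -0.44, "tz": -0.02, "hand": 0},
    {"ax": 0, "ay": 0, "az": -60, "tx": 0.295, "ty": -0.48, "tz": -0.04, "hand": 0},
    {"ax": 0, "ay": 0, "az": -64, "tx": 0.315, "ty": -0.52, "tz": -0.07, "hand": 0},
    {"ax": 0, "ay": 0, "az": -69, "tx": 0.335, "ty": -0.555, "tz": -0.1, "hand": 0},
    {"ax": 0, "ay": 0, "az": -69, "tx": 0.345, "ty": -0.578, "tz": -0.14, "hand": 0},
    {"ax": 0, "ay": 0, "az": -69, "tx": 0.345, "ty": -0.578, "tz": -0.18, "hand": 0},
    {"ax": 0, "ay": 0, "az": -69, "tx": 0.345, "ty": -0.578, "tz": -0.18, "hand": 0},
    {"ax": 0, "ay": 0, "az": -69, "tx": 0.345, "ty": -0.578, "tz": -0.18, "hand": 0}
  ]
}}

```text
time_s: 2.25
ee_pos: [0.5719, 0.0048, 0.2207]
ee_rot: [[0.005, 1.0, -0.001], [1.0, -0.005, -0.0], [-0.0, -0.001, -1.0]]
contact_force: [1.4, -0.2, 0.1]
finger_gap: 0.0854
finger_force: 0.0
```

```bash
cat > w.py <<'E'
import sys
from workcell import *
from h import *
c=capture("wrist");s=observe();print(s["time_s"],s["ee_pos"],s["ee_rot"],s["qpos"])
f=c["frame"].copy()
for P in[(.572,.004,.086),(.5714,-.0208,.086),(.572,.028,.086),(.592,-.1845,.086),(.592,-.16,.086),(.592,-.208,.086)]:
    p=proj(c,np.array(P));print(p);cv2.circle(f,tuple(int(round(v)) for v in p),3,(0,0,255),1)
cv2.imwrite(f"pics/{sys.argv[1]}.png",f)
E
python3 w.py w2
```

```text
2.3 [0.5728 0.005  0.222 ] [[ 0.0043  1.      0.0015]
 [ 1.     -0.0043  0.0004]
 [ 0.0004  0.0015 -1.    ]] [-0.4886  0.4005  0.5344  1.7742 -0.2344  1.0289  0.1283]
[314.2848 193.5405]
[313.7418 221.7663]
[314.1159 164.8012]
[335.6218 377.3741]
[335.9443 356.9609]
[335.3251 396.1505]
```

View pics/w2.png

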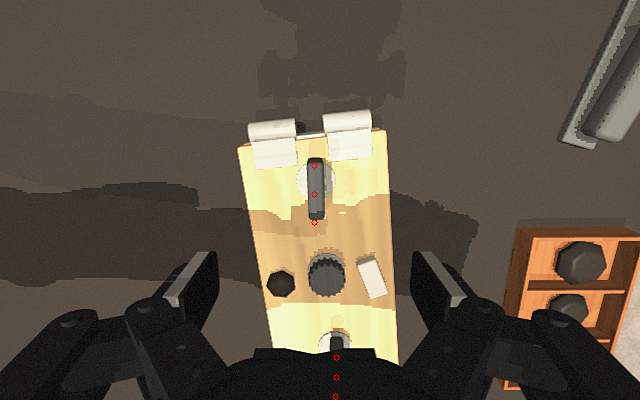

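The wrist view shows the hinge bar at about x=316, rows 157–218, with the screw at (326,272) and the predicted marks a few pixels low. I'll quantify that offset before descending.

Run:
```python
from workcell import *
from h import *
t=dict(np.load("top0.npz"));s=dict(np.load("scene0.npz"))
c=capture("wrist");print("camC",cam(c)[1],observe()["ee_pos"])
print("pred screw",proj(c,np.array([.582,-.089,.0655])))
for B in[(.6366,.051,.042),(.4981,.0342,.042)]:print("pred corner",proj(c,np.array(B)))
f=c["frame"];g=cv2.cvtColor(f,cv2.COLOR_BGR2GRAY)
m=cv2.inRange(g[150:300,265:375],0,85)
n,l,st,ce=cv2.connectedComponentsWithStats(m)
for i in range(1,n):
    if st[i,4]>150:print(st[i]+[265,150,0,0,0],ce[i]+[265,150])
print(g[150:225,316])
y=cv2.inRange(cv2.cvtColor(f,cv2.COLOR_BGR2HSV),(15,60,110),(40,255,255))[140:330,220:420]
ys,xs=np.where(y);print([ (r+140,xs[ys==r].min()+220,xs[ys==r].max()+220) for r in(20,40,60,100,140) ], ys.min()+140)
for p in[(316,157),(316,214),(316,185)]:print(plane(c,np.array(p),.086))
```

```text
camC [0.5735 0.0761 0.3454] [0.5732 0.0051 0.2226]
pred screw [323.7357 280.1835]
pred corner [382.9123 131.0214]
pred corner [233.559  150.0978]
[306 158  17  62 264] [316.3447 190.8106]
[307 257  37  40 737] [324.4532 275.4532]
[265 270  29  27 565] [279.1823 283.1858]
[225 224 222 222 223 226 235 131  33  44  52  46  61  90 104 115 117 119
 117 117 117 118 116 117 113 116 114 119 116 120 114 119 117 116 113 112
 117 115 115 113 116 115 114 113 110 113 116 114 111 118 121 114 111 112
 121 113 111 113 116 114 118 116 114  66  74  74  73  75  68  87 181 174
 170 165 170]
[(160, np.int64(238), np.int64(385)), (180, np.int64(241), np.int64(386)), (200, np.int64(245), np.int64(387)), (240, np.int64(252), np.int64(389)), (280, np.int64(259), np.int64(392))] 140
[0.5748 0.0344 0.086 ]
[ 0.5747 -0.014   0.086 ]
[0.5747 0.0112 0.086 ]
```

The wrist view agrees with the other two to about 2 mm, so averaging puts the axis at about (0.573, 0.005), where the tool already is. I'll descend and close.

{"name": "send_rows", "arguments": {
  "plan": [
    {"ax": 0, "ay": 0, "az": 0, "tx": 0, "ty": 0, "tz": -0.04, "hand": 0},
    {"ax": 0, "ay": 0, "az": 0, "tx": 0, "ty": 0, "tz": -0.08, "hand": 0},
    {"ax": 0, "ay": 0, "az": 0, "tx": 0, "ty": 0, "tz": -0.11, "hand": 0.2},
    {"ax": 0, "ay": 0, "az": 0, "tx": 0, "ty": 0, "tz": -0.13, "hand": 0.4},
    {"ax": 0, "ay": 0, "az": 0, "tx": 0, "ty": 0, "tz": -0.148, "hand": 0.5},
    {"ax": 0, "ay": 0, "az": 0, "tx": 0, "ty": 0, "tz": -0.148, "hand": 0.6},
    {"ax": 0, "ay": 0, "az": 0, "tx": 0, "ty": 0, "tz": -0.148, "hand": 0.8},
    {"ax": 0, "ay": 0, "az": 0, "tx": 0, "ty": 0, "tz": -0.148, "hand": 1},
    {"ax": 0, "ay": 0, "az": 0, "tx": 0, "ty": 0, "tz": -0.148, "hand": 1},
    {"ax": 0, "ay": 0, "az": 0, "tx": 0, "ty": 0, "tz": -0.148, "hand": 1},
    {"ax": 0, "ay": 0, "az": 0, "tx": 0, "ty": 0, "tz": -0.148, "hand": 1}
  ],
  "newtons": 60
}}

```text
time_s: 3.45
ee_pos: [0.5728, 0.0049, 0.0744]
ee_rot: [[0.005, 1.0, 0.002], [1.0, -0.005, 0.001], [0.001, 0.002, -1.0]]
contact_force: [-3.0, 0.5, 6.5]
finger_gap: 0.0138
finger_force: 59.0
```

{"name": "send_rows", "arguments": {
  "plan": [
    {"ax": 0, "ay": 0, "az": -6, "tx": 0, "ty": 0, "tz": 0, "hand": 1},
    {"ax": 0, "ay": 0, "az": -12, "tx": 0, "ty": 0, "tz": 0, "hand": 1},
    {"ax": 0, "ay": 0, "az": -18, "tx": 0, "ty": 0, "tz": 0, "hand": 1},
    {"ax": 0, "ay": 0, "az": -24, "tx": 0, "ty": 0, "tz": 0, "hand": 1},
    {"ax": 0, "ay": 0, "az": -30, "tx": 0, "ty": 0, "tz": 0, "hand": 1},
    {"ax": 0, "ay": 0, "az": -36, "tx": 0, "ty": 0, "tz": 0, "hand": 1},
    {"ax": 0, "ay": 0, "az": -42, "tx": 0, "ty": 0, "tz": 0, "hand": 1},
    {"ax": 0, "ay": 0, "az": -48, "tx": 0, "ty": 0, "tz": 0, "hand": 1},
    {"ax": 0, "ay": 0, "az": -54, "tx": 0, "ty": 0, "tz": 0, "hand": 1},
    {"ax": 0, "ay": 0, "az": -60, "tx": 0, "ty": 0, "tz": 0, "hand": 1},
    {"ax": 0, "ay": 0, "az": -65, "tx": 0, "ty": 0, "tz": 0, "hand": 1},
    {"ax": 0, "ay": 0, "az": -68, "tx": 0, "ty": 0, "tz": 0, "hand": 1},
    {"ax": 0, "ay": 0, "az": -68, "tx": 0, "ty": 0, "tz": 0, "hand": 1},
    {"ax": 0, "ay": 0, "az": -68, "tx": 0, "ty": 0, "tz": 0, "hand": 1}
  ]
}}

```text
time_s: 4.85
ee_pos: [0.5728, 0.0049, 0.0744]
ee_rot: [[0.929, 0.37, 0.002], [0.37, -0.929, 0.002], [0.002, -0.001, -1.0]]
contact_force: [-4.4, -0.3, 7.9]
finger_gap: 0.0128
finger_force: 59.4
```

```bash
cat > st.py <<'E'
from workcell import *
import numpy as np
np.set_printoptions(precision=3,suppress=True)
s=observe();R=np.array(s["ee_rot"]);print(s["time_s"],"yaw",np.degrees(np.arctan2(R[1,1],R[0,1])),s["ee_pos"],s["contact_force"],s["ft_torque"],s["finger_gap"],s["qpos"])
E
python3 st.py
```

```text
4.85 yaw -68.2762643233592 [0.573 0.005 0.074] [-4.407 -0.302  7.948] [ 0.043  0.826 -0.146] 0.012835407764916582 [-0.617  0.669  0.77   1.928 -0.643  0.807 -0.68 ]
```

{"name": "send_rows", "arguments": {
  "plan": [
    {"ax": 0, "ay": 0, "az": -2, "tx": 0, "ty": 0, "tz": 0, "hand": 1},
    {"ax": 0, "ay": 0, "az": -4, "tx": 0, "ty": 0, "tz": 0, "hand": 1},
    {"ax": 0, "ay": 0, "az": -6, "tx": 0, "ty": 0, "tz": 0, "hand": 1},
    {"ax": 0, "ay": 0, "az": -8, "tx": 0, "ty": 0, "tz": 0, "hand": 1},
    {"ax": 0, "ay": 0, "az": -8, "tx": 0, "ty": 0, "tz": 0, "hand": 1},
    {"ax": 0, "ay": 0, "az": -8, "tx": 0, "ty": 0, "tz": 0, "hand": 1}
  ]
}}

```text
time_s: 5.45
ee_pos: [0.5728, 0.0049, 0.0744]
ee_rot: [[0.971, 0.24, 0.002], [0.24, -0.971, 0.001], [0.002, -0.001, -1.0]]
contact_force: [-4.5, -1.2, 10.3]
finger_gap: 0.0134
finger_force: 68.6
```

```bash
python3 st.py
```

```text
5.45 yaw -76.12905918281209 [0.573 0.005 0.074] [-4.486 -1.165 10.302] [-0.17   0.946  1.175] 0.013363226677484196 [-0.639  0.683  0.808  1.929 -0.674  0.821 -0.788]
```

The moment jumped from about -0.15 to +1.2 N m, so the hinge bolt is against its stop. I'll release it and go over the handle bolt.

{"name": "send_rows", "arguments": {
  "plan": [
    {"ax": 0, "ay": 0, "az": 0, "tx": 0, "ty": 0, "tz": 0, "hand": 0.5},
    {"ax": 0, "ay": 0, "az": 0, "tx": 0, "ty": 0, "tz": 0, "hand": 0.4},
    {"ax": 0, "ay": 0, "az": 0, "tx": 0, "ty": 0, "tz": 0, "hand": 0.3},
    {"ax": 0, "ay": 0, "az": 0, "tx": 0, "ty": 0, "tz": 0, "hand": 0.3},
    {"ax": 0, "ay": 0, "az": 0, "tx": 0, "ty": 0, "tz": 0.03, "hand": 0.2},
    {"ax": 0, "ay": 0, "az": 0, "tx": 0, "ty": 0, "tz": 0.07, "hand": 0},
    {"ax": 0, "ay": 0, "az": 0, "tx": 0, "ty": 0, "tz": 0.11, "hand": 0},
    {"ax": 0, "ay": 0, "az": 8, "tx": 0.002, "ty": -0.02, "tz": 0.14, "hand": 0},
    {"ax": 0, "ay": 0, "az": 16, "tx": 0.004, "ty": -0.04, "tz": 0.15, "hand": 0},
    {"ax": 0, "ay": 0, "az": 24, "tx": 0.007, "ty": -0.07, "tz": 0.15, "hand": 0},
    {"ax": 0, "ay": 0, "az": 32, "tx": 0.01, "ty": -0.1, "tz": 0.15, "hand": 0},
    {"ax": 0, "ay": 0, "az": 40, "tx": 0.013, "ty": -0.13, "tz": 0.15, "hand": 0},
    {"ax": 0, "ay": 0, "az": 48, "tx": 0.016, "ty": -0.16, "tz": 0.15, "hand": 0},
    {"ax": 0, "ay": 0, "az": 56, "tx": 0.02, "ty": -0.18, "tz": 0.15, "hand": 0},
    {"ax": 0, "ay": 0, "az": 64, "tx": 0.02, "ty": -0.189, "tz": 0.15, "hand": 0},
    {"ax": 0, "ay": 0, "az": 71, "tx": 0.02, "ty": -0.189, "tz": 0.15, "hand": 0},
    {"ax": 0, "ay": 0, "az": 76, "tx": 0.02, "ty": -0.189, "tz": 0.15, "hand": 0},
    {"ax": 0, "ay": 0, "az": 76, "tx": 0.02, "ty": -0.189, "tz": 0.15, "hand": 0},
    {"ax": 0, "ay": 0, "az": 76, "tx": 0.02, "ty": -0.189, "tz": 0.15, "hand": 0}
  ]
}}

```text
time_s: 7.35
ee_pos: [0.592, -0.1848, 0.2223]
ee_rot: [[0.008, 1.0, -0.0], [1.0, -0.008, 0.0], [0.0, -0.0, -1.0]]
contact_force: [0.6, -0.5, 0.3]
finger_gap: 0.0853
finger_force: 0.0
```

```bash
python3 st.py; python3 w.py w3
```

```text
7.35 yaw -0.47235276103336066 [ 0.592 -0.185  0.222] [ 0.559 -0.465  0.253] [ 0.033 -0.037  0.006] 0.08527084577869096 [-0.179  0.491  0.589  1.656 -0.301  1.087  0.489]
7.4 [ 0.592  -0.1847  0.2223] [[ 0.008   1.     -0.0001]
 [ 1.     -0.008   0.    ]
 [ 0.     -0.0001 -1.    ]] [-0.1794  0.4908  0.5896  1.6563 -0.3006  1.0866  0.489 ]
[281.2878 -80.6361]
[281.7658 -37.4103]
[ 279.8971 -125.1763]
[313.9198 191.8197]
[313.6358 162.5582]
[314.1788 218.5214]
```

View pics/w3.png

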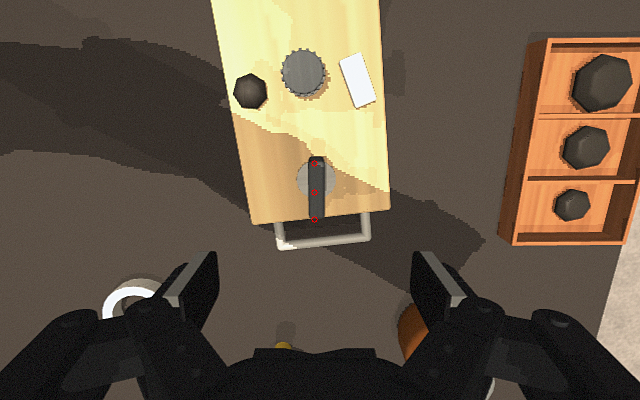

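In the wrist picture the handle bar is at x≈316, rows 156–218. That is the same place relative to the tool as the hinge bar was before its good grasp. Next I'll check from the top camera that the hinge bolt is home.

Run:
```python
from workcell import *
from h import *
c=capture("top");cv2.imwrite("pics/t2.png",cv2.resize(c["frame"][140:260,310:530],None,fx=3.6,fy=3.6,interpolation=2))
```

```text
(no output)
```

View pics/t2.png

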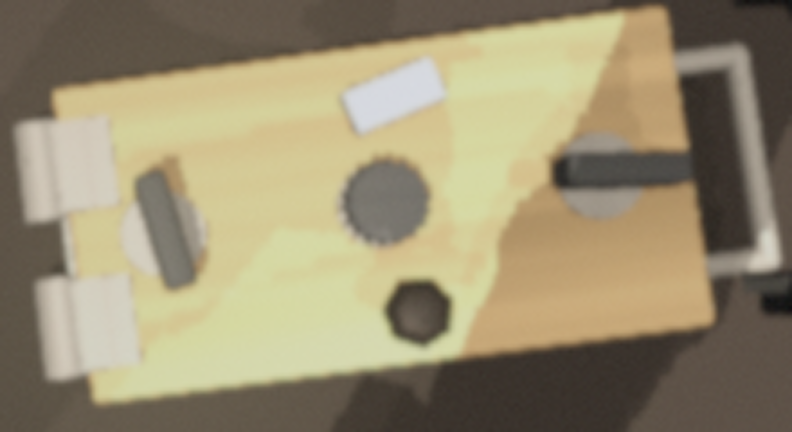

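The hinge bar now runs from (148,172) to (182,287) in the zoom, about 81° from the press's length, and the stop is at 80°. The hinge bolt is home and the screw is unmoved, so I'll take the handle bolt.

{"name": "send_rows", "arguments": {
  "plan": [
    {"ax": 0, "ay": 0, "az": 0, "tx": 0, "ty": 0.001, "tz": -0.04, "hand": 0},
    {"ax": 0, "ay": 0, "az": 0, "tx": 0.001, "ty": 0.001, "tz": -0.08, "hand": 0},
    {"ax": 0, "ay": 0, "az": 0, "tx": 0.001, "ty": 0.001, "tz": -0.11, "hand": 0.2},
    {"ax": 0, "ay": 0, "az": 0, "tx": 0.001, "ty": 0.001, "tz": -0.13, "hand": 0.4},
    {"ax": 0, "ay": 0, "az": 0, "tx": 0.001, "ty": 0.001, "tz": -0.149, "hand": 0.5},
    {"ax": 0, "ay": 0, "az": 0, "tx": 0.001, "ty": 0.001, "tz": -0.149, "hand": 0.6},
    {"ax": 0, "ay": 0, "az": 0, "tx": 0.001, "ty": 0.001, "tz": -0.149, "hand": 0.8},
    {"ax": 0, "ay": 0, "az": 0, "tx": 0.001, "ty": 0.001, "tz": -0.149, "hand": 1},
    {"ax": 0, "ay": 0, "az": 0, "tx": 0.001, "ty": 0.001, "tz": -0.149, "hand": 1},
    {"ax": 0, "ay": 0, "az": 0, "tx": 0.001, "ty": 0.001, "tz": -0.149, "hand": 1},
    {"ax": 0, "ay": 0, "az": 0, "tx": 0.001, "ty": 0.001, "tz": -0.149, "hand": 1}
  ],
  "newtons": 60
}}

```text
time_s: 8.55
ee_pos: [0.5936, -0.1839, 0.0743]
ee_rot: [[0.005, 1.0, 0.002], [1.0, -0.005, -0.0], [-0.0, 0.002, -1.0]]
contact_force: [-0.6, 0.5, 6.1]
finger_gap: 0.0133
finger_force: 60.6
```

{"name": "send_rows", "arguments": {
  "plan": [
    {"ax": 0, "ay": 0, "az": -6, "tx": 0, "ty": 0, "tz": 0, "hand": 1},
    {"ax": 0, "ay": 0, "az": -12, "tx": 0, "ty": 0, "tz": 0, "hand": 1},
    {"ax": 0, "ay": 0, "az": -18, "tx": 0, "ty": 0, "tz": 0, "hand": 1},
    {"ax": 0, "ay": 0, "az": -24, "tx": 0, "ty": 0, "tz": 0, "hand": 1},
    {"ax": 0, "ay": 0, "az": -30, "tx": 0, "ty": 0, "tz": 0, "hand": 1},
    {"ax": 0, "ay": 0, "az": -36, "tx": 0, "ty": 0, "tz": 0, "hand": 1},
    {"ax": 0, "ay": 0, "az": -42, "tx": 0, "ty": 0, "tz": 0, "hand": 1},
    {"ax": 0, "ay": 0, "az": -48, "tx": 0, "ty": 0, "tz": 0, "hand": 1},
    {"ax": 0, "ay": 0, "az": -54, "tx": 0, "ty": 0, "tz": 0, "hand": 1},
    {"ax": 0, "ay": 0, "az": -60, "tx": 0, "ty": 0, "tz": 0, "hand": 1},
    {"ax": 0, "ay": 0, "az": -65, "tx": 0, "ty": 0, "tz": 0, "hand": 1},
    {"ax": 0, "ay": 0, "az": -68, "tx": 0, "ty": 0, "tz": 0, "hand": 1},
    {"ax": 0, "ay": 0, "az": -70, "tx": 0, "ty": 0, "tz": 0, "hand": 1},
    {"ax": 0, "ay": 0, "az": -72, "tx": 0, "ty": 0, "tz": 0, "hand": 1},
    {"ax": 0, "ay": 0, "az": -74, "tx": 0, "ty": 0, "tz": 0, "hand": 1},
    {"ax": 0, "ay": 0, "az": -76, "tx": 0, "ty": 0, "tz": 0, "hand": 1},
    {"ax": 0, "ay": 0, "az": -76, "tx": 0, "ty": 0, "tz": 0, "hand": 1},
    {"ax": 0, "ay": 0, "az": -76, "tx": 0, "ty": 0, "tz": 0, "hand": 1}
  ]
}}

```text
time_s: 10.35
ee_pos: [0.5936, -0.1839, 0.0743]
ee_rot: [[0.971, 0.239, 0.001], [0.239, -0.971, -0.001], [0.001, 0.001, -1.0]]
contact_force: [-2.5, -0.5, 7.6]
finger_gap: 0.0133
finger_force: 70.1
```

```bash
python3 st.py
```

```text
10.35 yaw -76.14628698424863 [ 0.594 -0.184  0.074] [-2.517 -0.543  7.553] [-0.114  0.457  1.447] 0.013346348469857196 [-0.319  0.766  0.852  1.805 -0.721  0.912 -0.467]
```

The moment is 1.4 N m, so this bolt is at its stop too. I'll release it and rise clear.

{"name": "send_rows", "arguments": {
  "plan": [
    {"ax": 0, "ay": 0, "az": 0, "tx": 0, "ty": 0, "tz": 0, "hand": 0.5},
    {"ax": 0, "ay": 0, "az": 0, "tx": 0, "ty": 0, "tz": 0, "hand": 0.4},
    {"ax": 0, "ay": 0, "az": 0, "tx": 0, "ty": 0, "tz": 0, "hand": 0.3},
    {"ax": 0, "ay": 0, "az": 0, "tx": 0, "ty": 0, "tz": 0, "hand": 0.3},
    {"ax": 0, "ay": 0, "az": 0, "tx": 0, "ty": 0, "tz": 0.03, "hand": 0.2},
    {"ax": 0, "ay": 0, "az": 0, "tx": 0, "ty": 0, "tz": 0.07, "hand": 0},
    {"ax": 0, "ay": 0, "az": 0, "tx": 0, "ty": 0, "tz": 0.11, "hand": 0},
    {"ax": 0, "ay": 0, "az": 0, "tx": 0, "ty": 0, "tz": 0.15, "hand": 0},
    {"ax": 0, "ay": 0, "az": 0, "tx": 0, "ty": -0.04, "tz": 0.18, "hand": 0},
    {"ax": 0, "ay": 0, "az": 0, "tx": 0, "ty": -0.08, "tz": 0.18, "hand": 0},
    {"ax": 0, "ay": 0, "az": 0, "tx": 0, "ty": -0.08, "tz": 0.18, "hand": 0},
    {"ax": 0, "ay": 0, "az": 0, "tx": 0, "ty": -0.08, "tz": 0.18, "hand": 0}
  ]
}}

```text
time_s: 11.55
ee_pos: [0.5925, -0.265, 0.2533]
ee_rot: [[0.972, 0.234, 0.0], [0.234, -0.972, -0.0], [0.0, 0.0, -1.0]]
contact_force: [0.8, 1.0, 0.8]
finger_gap: 0.0854
finger_force: 0.0
```

Run:
```python
from workcell import *
from h import *
c=capture("top");cv2.imwrite("pics/t3.png",cv2.resize(c["frame"][140:260,310:530],None,fx=3.6,fy=3.6,interpolation=2))
```

```text
(no output)
```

View pics/t3.png

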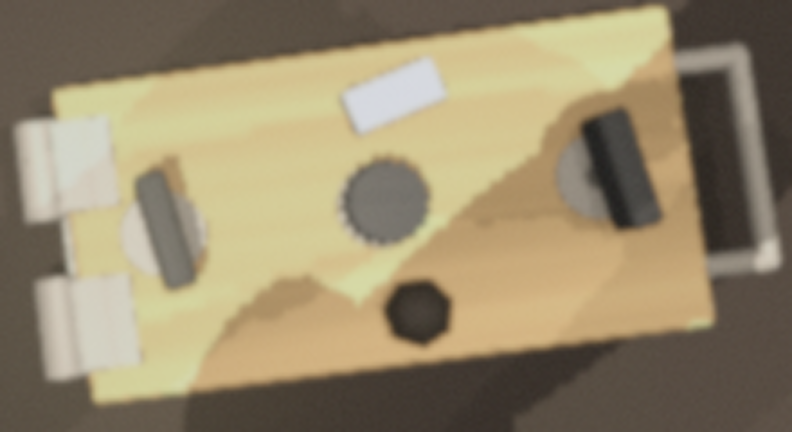

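Both bars now lie parallel and nearly across the press, the hinge bar from (148,172) to (182,287) and the handle bar from (613,115) to (647,222). The screw is unmoved at (386,202).

```bash
python3 -c "
from workcell import *
print(job_done())"
```

```text
the job is handed in; nothing more can be done
None
```

I turned the hinge bolt home and then the handle bolt, each felt against its stop and seen nearly across the press; the centre screw was not touched, and I handed the job in at about 11.6 s.

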